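# Set the bearing clearance of a belt idler

### The job

The knurled adjusting nut of one belt idler has only been started on its thread: screw it down clockwise until it bottoms out on the collar, then back it off a quarter turn to give the bearings their running clearance. Finish still gripping the nut there, holding it still so that it can be locked. Leave the finished idler, the one under a smooth domed cap, and the other things on the bench alone.

Things in the scene. Friction and masses are not known exactly. Their poses are not given: they have to be found in the camera images.
- nut_mid (a point): Centre of the steel knurled adjusting nut, on its upright axis, half-way up. The nut is a cylinder 44 mm in diameter and 28 mm high, gripped from above across any diameter; its upper face carries one small dark lock-screw socket, 16 mm from the axis, that shows it turning. This point is at z = 98 mm when the nut is bottomed and rises 3 mm for each full turn backed off.
- idler: The belt idler that carries the nut, fixed to the bench; origin at the centre of the underside of its 120 mm square foot plate, under the nut's axis. Upwards: a 96 mm V-belt pulley that turns freely, its top face at z = 74 mm; a thrust collar 34 mm in diameter up to z = 84 mm; then the 24 mm threaded axle that the nut runs on, straight up to z = 128 mm, above the nut's top.
- nut (a joint): Angle of the nut in rad: 0 = bottomed out on the collar (a solid stop), growing as it is backed off (anticlockwise seen from above); right-hand thread, clockwise seen from above screws it down. It starts 2.4 to 5.4 rad from the stop. The thread drags with about 0.1 N m and the nut stays where it is left.
- finished_idler: The same kind of idler, already set and closed with a smooth domed steel dust cap, 53 mm in diameter, in place of the knurled nut; leave it alone. Origin at the centre of the underside of its 120 mm square foot plate; it is 123 mm high.
- bearing: Loose spare ball bearing, a steel ring 62 mm outside, 30 mm inside, 16 mm high, lying flat between the idlers; origin at the centre of its underside.
- bearing_cup: Loose dark bearing cup, a ring 54 mm outside, 42 mm inside, 15 mm high, lying flat between the idlers; origin at the centre of its underside.
- spanner: Loose steel spanner 200 mm long, lying on the bench beyond the idlers; origin near its middle, on its underside.
- spare_cap: Loose domed steel dust cap 60 mm over its rim, 49 mm high, standing to one side; origin at the centre of its underside.
- grease_tin: Loose round tin 76 mm in diameter, 75 mm high, standing to one side; origin at the centre of its underside.
- calliper: Loose calliper 230 mm long, about 11 mm high, lying flat to one side; origin near the middle of its beam, on its underside.
- bearing_box: Loose cardboard bearing box 75 x 75 x 24 mm, lying flat beyond the idlers; origin at the centre of its underside.
- screwdriver: Loose screwdriver 190 mm long, lying on the bench to one side; origin near its middle, on its underside.
Not all that is in view belongs to the job. What is shaped like the idler but green is not meant.

How it is judged:
By the outcome, as a careful person would: the job done as asked, in the order asked, and still so for the second after the job is handed in, while the arm keeps its last pose, push and grip.
It also fails if it takes over 64 s, if anything falls off the work surface, if the arm or the gripper's body presses on something with over 40 N, if the wrist force passes 120 N, or if a joint passes its speed limit or range.

### The arm

A 6-joint arm with a two-finger parallel gripper is mounted at the origin on the work surface. World frame = base frame: x ahead of the robot, y to its left, z up, the work surface at z = 0. Lengths are in mm, angles in degrees, forces in N, time in s.
With the tool pointing down it reaches from about 300 to 775 mm from the base axis. Payload 14.6 kg.
Tool frame: the origin (TCP) lies at the very end of the fingers, on their centre line; the grasp point (between the pads) lies 19 mm behind it; z points along the fingers, y is the line along which they close (so a half turn about z gives the same grasp; the last joint's range is limited). The gripper opens to 94 mm and grips with 3 to 60 N. Pads are 16 mm wide; open, the fingers measure 119 mm over their backs; the gripper's body (75 mm by 177 mm) begins 78 mm behind the grasp point.
Start: joints at [65.283, 17.183, 87.147, -0, 75.671, -3.816], TCP at [196.216, 513.798, 205.446] pointing down, gripper open.
Joint ranges: [-173.82, 173.82], [-45.26, 126.66], [13.44, 144.39], [-59.66, 239.66], [0, 175.72], [-146.38, 146.38]. Speed limits (degrees/s): [127.2, 127.2, 147.25, 180, 180, 180].

### API

Orientations are given as a 3x3 rotation matrix whose columns are the frame's x, y, z axes.
In Python, from bench import state, capture, close_job, search_frame, mark_of gives the robot as it stands.
- The arm moves only by the shell command python3 -m crank 'ROWS'. ROWS is text: rows parted by semicolons, each of 7 numbers parted by spaces: the turn, a rotation vector about the tool's x, y, z in units of 0.1 rad (1.0 is 0.1 rad), then the shift along the tool's x, y, z in units of 4 cm (1.0 is 4 cm), then the opening, from 0 (shut) to 1 (fully open). A call has 1 to 20 rows; each row shifts and turns the commanded pose from where the row before left it, along the tool's axes as they then stand; what a row does not reach is not made up. A row lasts 1/10 s, in which the tool goes at most 50 mm and 8.59 degrees, less where a joint would pass 70% of its speed; a pose out of reach is approached as far as the arm can. A call with a number of a shift or a turn outside -1 to 1 is refused whole. A call with a gripper value outside its range is refused whole. The fingers move at their own pace and stop on an object; the grip force is fixed at half the most. Time passes only in rows, so rows that do not move let the fingers close. It gives the time, the measured TCP pose, the force, the opening and the grip force at its end, in the units of the state.
- state(): the state, without advancing time (a new reading comes with each control period).
- capture(name): name is "side" or "top"; returns a dict with "img" (384x512x3 uint8, red, green, blue), "camera_matrix" (3x3 intrinsics, pixels), "distortion" ([k1, k2, p1, p2, k3] as OpenCV has them; the pictures are not rectified), "pose" (4x4, takes a point from camera to world coordinates). Camera axes: x right, y down, z forward; pixel columns grow to the right and rows downward; lengths in mm; the calibration is good to about 2 mm. A picture is of the moment at which its call begins. There is no depth.
- close_job(): hands the job in; it is judged then, once.
Trained networks look in a picture, given as the dict that the camera call returned (one of the last four; its "shot" number tells which), for a name from the list of things; names that differ only in an ending like _2 or _b are one class to them, and where a whole thing is asked for, a point or a joint stands for the part that bears it (a point fixed in the world has none). Each returns a list of dicts, best first, with "conf" (0 to 1); they miss things now and then, are a little off and sometimes report something else, mostly with a low value. They report only what shows in the picture. A call takes as long as a camera call. They do not tell look-alikes from the thing itself.
- search_frame(picture, name): "at" ([x, y, z] in mm, in world coordinates, good to about 4 mm: the middle of the surface that is visible of it).
- mark_of(picture, name): "at" ([x, y, z] in mm, in world coordinates, good to about 4 mm: a listed point, or the origin of a listed thing).
The state is a dict: "t": time; "q": joint angles; "joint_vel": joint speeds; "tau": joint torques, N m; "tool_pos": TCP position; "orientation": TCP orientation; "ft_force": force on the tool from outside, world axes, zero at the start; "moment": the same for the moment, N m; "opening": finger opening in mm; "finger_force": force on a finger pad.
Only numpy, scipy, OpenCV 4.12 (cv2) and the standard library are available. Lean on these libraries where they do the work, as an engineer would, in place of code of your own. Each camera call takes 0.05 s, during which the arm holds its last target. There are 200 camera calls.

## Working session

There is one attempt and no reset: what is moved stays moved. The work goes in short steps, Python scripts to look and compute and a shell command to move; the robot and the scene stay as the last step left them, time stands still between calls to the robot, and variables do not carry over. Pictures are saved under pics/ and viewed, at most 10 in all, crops included, and the job is handed in when it is done.

```bash
mkdir -p pics
python3 - <<'E'
from bench import *
import cv2
s=state();print({k:s[k] for k in('t','q','tool_pos','orientation','opening')})
for n in('top','side'):
    p=capture(n);cv2.imwrite(f'pics/{n}0.png',p['img'][:,:,::-1])
    for o in('nut_mid','idler','finished_idler','nut'):
        for f in((mark_of,search_frame) if o!='nut' else (search_frame,)):
            print(n,o,f.__name__,[(d['conf'],[round(v) for v in d['at']]) for d in f(p,o)][:4])
E
```

```text
{'t': 0.0, 'q': array([ 6.52822978e+01,  1.72152669e+01,  8.71804466e+01,  2.04880818e-03,
        7.56692868e+01, -3.81594992e+00]), 'tool_pos': array([196.10768814, 513.573226  , 204.88870759]), 'orientation': array([[-9.34190371e-01,  3.56774571e-01, -5.05846989e-04],
       [ 3.56774912e-01,  9.34189825e-01, -1.01604048e-03],
       [ 1.10059705e-04, -1.12964875e-03, -9.99999356e-01]]), 'opening': 93.88949452895918}
top nut_mid call [(0.71, [280, 212, 101]), (0.66, [217, -276, 102]), (0.44, [462, -179, 96])]
top nut_mid call [(0.6, [281, 205, 114]), (0.49, [219, -270, 114]), (0.41, [461, -176, 113])]
top idler call [(0.92, [217, -275, 1]), (0.65, [467, -185, -8]), (0.57, [280, 215, -2])]
top idler call [(0.68, [280, 201, 73]), (0.66, [222, -264, 71]), (0.64, [458, -174, 68])]
top finished_idler call [(0.86, [497, 226, -3]), (0.46, [591, -442, -1])]
top finished_idler call [(0.66, [490, 211, 71])]
top nut call [(0.6, [222, -272, 116]), (0.54, [461, -179, 116]), (0.44, [281, 203, 114])]
side nut_mid call [(0.93, [218, -272, 97]), (0.69, [459, -181, 100]), (0.62, [277, 210, 98])]
side nut_mid call [(0.73, [450, -194, 110]), (0.72, [216, -292, 106]), (0.49, [275, 192, 103])]
side idler call [(0.78, [283, 208, 2]), (0.6, [463, -180, -1]), (0.6, [217, -279, -6])]
side idler call [(0.9, [277, 178, 49]), (0.6, [210, -305, 47]), (0.58, [447, -204, 45])]
side finished_idler call [(0.93, [494, 228, 4])]
side finished_idler call [(0.76, [484, 200, 54])]
side nut call [(0.74, [455, -198, 105]), (0.54, [212, -290, 108]), (0.48, [278, 187, 103])]
```

View pics/top0.png

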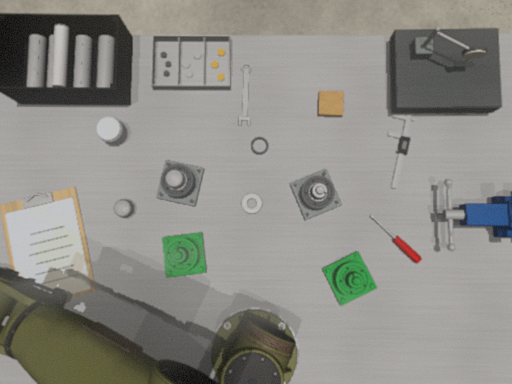

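View pics/side0.png

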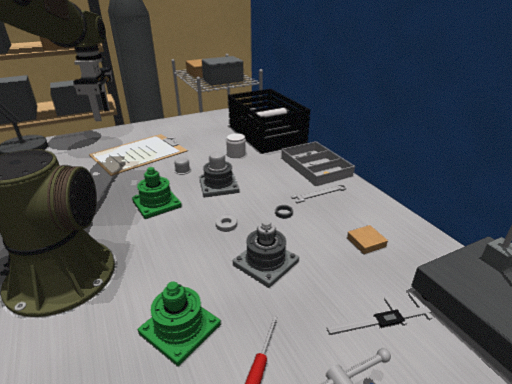

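Top picture: the plain steel idler at about (319,190) px carries the nut (thread and knurls visible). The one at (178,180) px is capped, and two green ones are decoys. The side picture agrees, with the nut at (266,230) px. The target is therefore near (461,-180). I'll check the axis with overlays.

```bash
cat > h.py <<'E'
from bench import *
import cv2, numpy as np
def proj(p,P):
    T=np.linalg.inv(p['pose']); r,_=cv2.Rodrigues(T[:3,:3])
    return cv2.projectPoints(np.array(P,float).reshape(-1,1,3),r,T[:3,3],p['camera_matrix'],np.array(p['distortion'],float))[0].reshape(-1,2)
def circ(x,y,z,r):
    a=np.linspace(0,2*np.pi,60); return np.c_[x+r*np.cos(a),y+r*np.sin(a),0*a+z]
def crop(p,c,h,S=400,circles=()):
    u,v=proj(p,[c])[0]; k=S/(2*h)
    M=np.array([[k,0,S/2-k*u],[0,k,S/2-k*v]])
    im=cv2.warpAffine(p['img'][:,:,::-1].copy(),M,(S,S),flags=cv2.INTER_CUBIC)
    for q in circles:
        w=proj(p,circ(*q))@M[:,:2].T+M[:,2]; cv2.polylines(im,[w.round().astype(int)],True,(0,0,255),1)
    return im
E
python3 - <<'E'
from h import *
x,y=461.5,-180.5
o=[]
for n in('top','side'):
    p=capture(n); C=[(x,y,113.5,22),(x,y,128,12),(x,y,74,48)]
    o.append(np.vstack([crop(p,(x,y,90),32,390//1),crop(p,(x,y,90),32,390,C)])[:, :])
im=np.hstack(o);print(im.shape);cv2.imwrite('pics/c1.png',cv2.resize(im,(600,600)))
E
```

```text
(780, 780, 3)
```

View pics/c1.png

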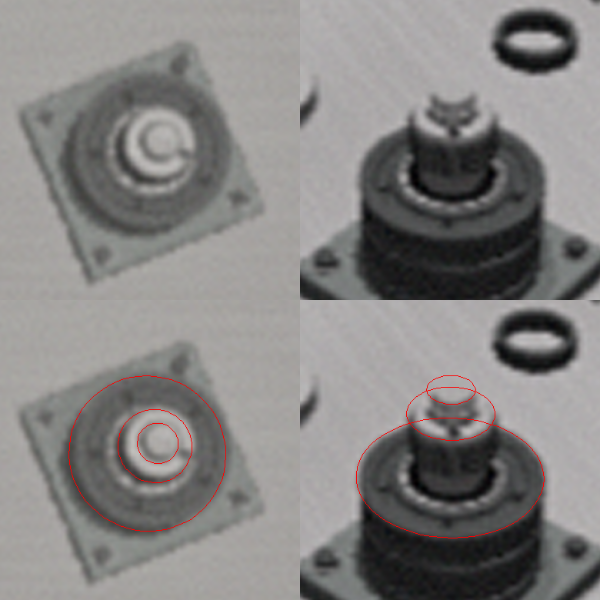

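The overlay fits to about 1 mm, and I'll use the axis (461.5,-181). Now the transit at the present height.

```bash
python3 -m crank '0 0 0 -.516 -.577 0 1;0 0 0 -.516 -.577 0 1;0 0 0 -.516 -.577 0 1;0 0 0 -.516 -.577 0 1;0 0 0 -.516 -.577 0 1;0 0 0 -.516 -.577 0 1;0 0 0 -.516 -.577 0 1;0 0 0 -.516 -.577 0 1;0 0 0 -.516 -.577 0 1;0 0 0 -.516 -.577 0 1;0 0 0 -.516 -.577 0 1;0 0 0 -.516 -.577 0 1'
python3 -m crank '0 0 0 -.516 -.577 0 1;0 0 0 -.516 -.577 0 1;0 0 0 -.516 -.577 0 1;0 0 0 -.516 -.577 0 1;0 0 0 -.516 -.577 0 1;0 0 0 -.516 -.577 0 1;0 0 0 -.516 -.577 0 1;0 0 0 -.516 -.577 0 1;0 0 0 -.516 -.577 0 1;0 0 0 -.516 -.577 0 1;0 0 0 -.516 -.577 0 1;0 0 0 -.516 -.577 0 1'
python3 -m crank '0 0 -1 0 0 0 1;0 0 -1 0 0 0 1;0 0 -1 0 0 0 1;0 0 -1 0 0 0 1;0 0 -1 0 0 0 1;0 0 -1 0 0 0 1;0 0 -1 0 0 0 1;0 0 -1 0 0 0 1;0 0 -.6 0 0 0 1;0 0 0 0 0 0 1;0 0 0 0 0 0 1'
python3 - <<'E'
from h import *
s=state();print(s['t'],s['tool_pos'],s['q'],s['ft_force'],s['moment']);print(s['orientation'].round(4))
d=s['orientation'].T@(np.array([461.5,-181.3,s['tool_pos'][2]])-s['tool_pos']);print('shift units',d/40)
E
```

```text
t: 2.1
tool_pos: [329.1, 165.5, 205.7]
orientation: [[-0.934, 0.357, 0.001], [0.357, 0.934, 0.0], [-0.0, 0.0, -1.0]]
ft_force: [0.9, 0.8, -0.2]
opening: 93.9
finger_force: 0.0
t: 3.3
tool_pos: [461.7, -181.7, 205.5]
orientation: [[-0.934, 0.357, 0.0], [0.357, 0.934, -0.0], [-0.0, 0.0, -1.0]]
ft_force: [-0.4, 0.7, 0.2]
opening: 94.2
finger_force: 0.0
t: 4.4
tool_pos: [461.4, -180.4, 205.5]
orientation: [[-0.881, -0.473, 0.0], [-0.473, 0.881, -0.0], [-0.0, -0.0, -1.0]]
ft_force: [1.0, -0.9, -0.1]
opening: 94.4
finger_force: 0.0
4.4 [ 461.35455728 -180.40276785  205.46508474] [-2.55938658e+01  1.01969755e+01  9.57943169e+01 -2.74108968e-04
  7.40076772e+01 -1.43853778e+02] [ 0.99193358 -0.87786673 -0.11374715] [0.03936752 0.00467155 0.04255001]
[[-0.8808 -0.4735  0.    ]
 [-0.4735  0.8808 -0.    ]
 [-0.     -0.     -1.    ]]
shift units [ 7.41770602e-03 -2.14788172e-02  3.19029861e-07]
```

```bash
python3 -m crank '0 0 0 0 -.02 .5 1;0 0 0 0 0 .5 1;0 0 0 0 0 .5 1;0 0 0 0 0 .5 1;0 0 0 0 0 .4 1;0 0 0 0 0 .3 1;0 0 0 0 0 .2 1;0 0 0 0 0 .1 1;0 0 0 0 0 .05 1;0 0 0 0 0 0 1;0 0 0 0 0 0 1'
python3 - <<'E'
from h import *
s=state();print(s['tool_pos'],s['q'],s['ft_force'],s['moment'])
x,y=461.5,-181
o=[crop(capture(n),(x,y,100),32,390) for n in('top','side')]
cv2.imwrite('pics/c2.png',np.hstack(o))
E
```

```text
t: 5.5
tool_pos: [462.0, -181.2, 83.9]
orientation: [[-0.88, -0.475, 0.001], [-0.475, 0.88, -0.0], [-0.0, -0.001, -1.0]]
ft_force: [0.0, -0.2, 0.0]
opening: 93.9
finger_force: 0.0
[ 461.96733657 -181.21141875   83.9223379 ] [-2.56474741e+01  1.85067776e+01  1.03027371e+02 -6.91874883e-04
  5.84210563e+01 -1.44014830e+02] [ 0.00205697 -0.23289883  0.04698673] [ 0.04699702  0.00185017 -0.01044781]
```

View pics/c2.png

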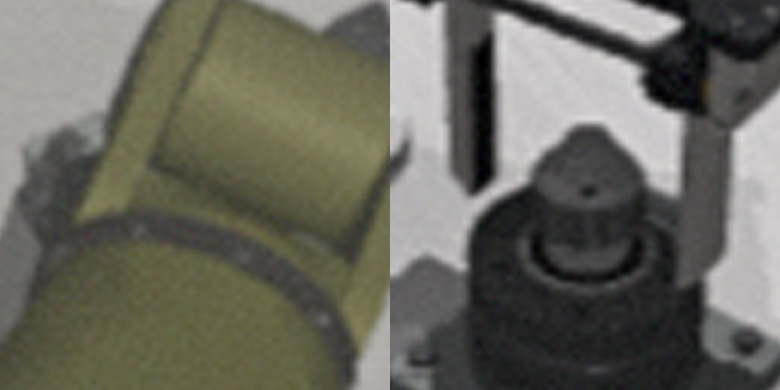

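The side crop shows the fingers astride the nut with clearance, and the socket visible at (588,190) px. Next: close.

```bash
python3 -m crank '0 0 0 0 0 0 0;0 0 0 0 0 0 0;0 0 0 0 0 0 0;0 0 0 0 0 0 0;0 0 0 0 0 0 0;0 0 0 0 0 0 0;0 0 0 0 0 0 0;0 0 0 0 0 0 0;0 0 0 0 0 0 0;0 0 0 0 0 0 0;0 0 0 0 0 0 0;0 0 0 0 0 0 0'
cat > r.py <<'E'
from h import *
import sys
s=state();R=s['orientation']
print('t',round(s['t'],2),'pos',s['tool_pos'].round(2),'q6',s['q'][5].round(2),'yaw_cw',np.degrees(np.arctan2(-R[1,1],R[0,1])).round(2),'F',s['ft_force'].round(1),'Ftool',(R.T@s['ft_force']).round(1),'M',s['moment'].round(3),'open',round(s['opening'],1),'ff',round(s['finger_force'],1))
E
python3 r.py
```

```text
t: 6.8
tool_pos: [462.2, -181.8, 83.6]
orientation: [[-0.88, -0.475, 0.001], [-0.475, 0.88, -0.001], [-0.0, -0.002, -1.0]]
ft_force: [3.2, -6.5, -3.0]
opening: 43.6
finger_force: 30.0
t 6.8 pos [ 462.17 -181.83   83.57] q6 -144.02 yaw_cw -118.36 F [ 3.2 -6.5 -3. ] Ftool [ 0.3 -7.2  3. ] M [-0.794 -0.494 -0.043] open 43.6 ff 30.0
```

```bash
python3 -m crank '0 0 0 0 -.018 0 0;0 0 0 0 0 0 0;0 0 .5 0 0 .0006 0;0 0 1 0 0 .0012 0;0 0 1 0 0 .0012 0;0 0 1 0 0 .0012 0;0 0 1 0 0 .0012 0;0 0 1 0 0 .0012 0;0 0 1 0 0 .0012 0;0 0 1 0 0 .0012 0;0 0 .5 0 0 .0006 0;0 0 0 0 0 0 0;0 0 0 0 0 0 0' >/dev/null
python3 r.py
python3 - <<'E'
from h import *
cv2.imwrite('pics/c3.png',crop(capture('side'),(461.5,-181,110),24,400))
E
```

```text
t 8.1 pos [ 462.16 -180.98   83.14] q6 -98.22 yaw_cw -72.53 F [0.2 5.3 1.8] Ftool [ 1.4  5.1 -1.8] M [ 1.159 -0.186 -0.107] open 43.3 ff 30.0
```

View pics/c3.png

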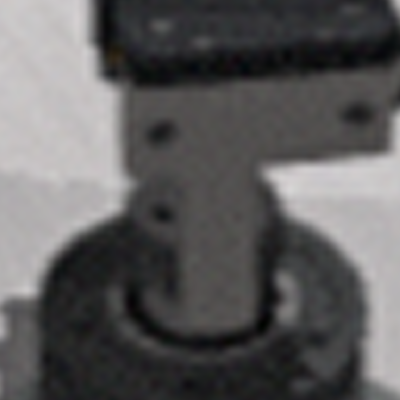

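The nut turns with the gripper: the socket has moved left to (160,212) px, and Mz is about -0.1 N·m, which matches the thread drag. At least 1.6 rad remain.

```bash
python3 -m crank '0 0 .5 0 .012 .0006 0;0 0 1 0 0 .0012 0;0 0 1 0 0 .0012 0;0 0 1 0 0 .0012 0;0 0 1 0 0 .0012 0;0 0 1 0 0 .0012 0;0 0 1 0 0 .0012 0;0 0 1 0 0 .0012 0;0 0 1 0 0 .0012 0;0 0 1 0 0 .0012 0;0 0 1 0 0 .0012 0;0 0 1 0 0 .0012 0;0 0 1 0 0 .0012 0;0 0 1 0 0 .0012 0;0 0 .5 0 0 .0006 0;0 0 0 0 0 0 0;0 0 0 0 0 0 0' >/dev/null;python3 r.py
```

```text
t 9.85 pos [ 463.43 -180.24   82.51] q6 -17.95 yaw_cw 7.68 F [ 9.5  8.4 -2.8] Ftool [9.6 8.3 2.9] M [ 1.487 -2.021 -0.077] open 43.6 ff 30.0
```

```bash
for i in 1; do python3 -m crank '0 0 0 .02 .02 0 0;0 0 .5 0 0 .0006 0;0 0 .5 0 0 .0006 0;0 0 .5 0 0 .0006 0;0 0 .5 0 0 .0006 0;0 0 .5 0 0 .0006 0;0 0 .5 0 0 .0006 0;0 0 .5 0 0 .0006 0;0 0 0 0 0 0 0' >/dev/null;python3 r.py; python3 -m crank '0 0 .5 0 0 .0006 0;0 0 .5 0 0 .0006 0;0 0 .5 0 0 .0006 0;0 0 .5 0 0 .0006 0;0 0 .5 0 0 .0006 0;0 0 .5 0 0 .0006 0;0 0 .5 0 0 .0006 0;0 0 0 0 0 0 0' >/dev/null;python3 r.py; done
```

```text
t 10.75 pos [ 463.91 -180.36   82.36] q6 2.31 yaw_cw 27.83 F [ 6.3  3.  -2.8] Ftool [5.6 4.1 2.9] M [ 0.246 -1.286 -0.067] open 43.7 ff 30.0
t 11.55 pos [ 464.18 -180.58   82.19] q6 22.37 yaw_cw 47.88 F [ 8.7  0.3 -5.1] Ftool [6.6 5.6 5.2] M [-0.064 -1.623 -0.099] open 43.1 ff 30.0
```

```bash
python3 -m crank '0 0 0 .016 .014 .006 0;0 0 .5 0 0 .0006 0;0 0 .5 0 0 .0006 0;0 0 .5 0 0 .0006 0;0 0 .5 0 0 .0006 0;0 0 .5 0 0 .0006 0;0 0 .5 0 0 .0006 0;0 0 .5 0 0 .0006 0;0 0 0 0 0 0 0' >/dev/null;python3 r.py; python3 -m crank '0 0 .5 0 0 .0006 0;0 0 .5 0 0 .0006 0;0 0 .5 0 0 .0006 0;0 0 .5 0 0 .0006 0;0 0 .5 0 0 .0006 0;0 0 .5 0 0 .0006 0;0 0 .5 0 0 .0006 0;0 0 0 0 0 0 0' >/dev/null;python3 r.py
```

```text
t 12.45 pos [ 464.46 -180.93   81.99] q6 42.4 yaw_cw 67.88 F [ 4.2 -2.3  0.3] Ftool [ 3.   3.8 -0.3] M [-0.706 -0.632 -0.078] open 43.6 ff 30.0
t 13.25 pos [ 464.55 -181.31   81.85] q6 62.42 yaw_cw 87.89 F [ 4.4 -6.1  0.1] Ftool [ 4.2  6.2 -0.1] M [-1.305 -0.683 -0.141] open 43.5 ff 30.0
```

```bash
python3 -m crank '0 0 0 .01 .015 0 0;0 0 .5 0 0 .0006 0;0 0 .5 0 0 .0006 0;0 0 .5 0 0 .0006 0;0 0 .5 0 0 .0006 0;0 0 .5 0 0 .0006 0;0 0 .5 0 0 .0006 0;0 0 0 0 0 0 0' >/dev/null;python3 r.py; python3 -m crank '0 0 .5 0 0 .0006 0;0 0 .5 0 0 .0006 0;0 0 .5 0 0 .0006 0;0 0 .5 0 0 .0006 0;0 0 .5 0 0 .0006 0;0 0 .5 0 0 .0006 0;0 0 0 0 0 0 0' >/dev/null;python3 r.py
```

```text
t 14.05 pos [ 464.82 -181.76   81.78] q6 79.55 yaw_cw 105.06 F [ 3.8 -4.6  2.3] Ftool [ 4.9  3.5 -2.3] M [-1.051 -0.411  0.316] open 43.5 ff 30.0
t 14.75 pos [ 464.46 -182.01   81.77] q6 96.75 yaw_cw 122.25 F [-1.4 -8.2  6.3] Ftool [ 3.2  7.7 -6.3] M [-1.282  0.392  0.213] open 43.3 ff 30.0
```

Mz has jumped to positive and z has stopped falling, so it has probably bottomed and slipped. I'll verify by turning a little more while watching the socket.

```bash
python3 - <<'E'
from h import *
cv2.imwrite('pics/a.png',crop(capture('side'),(463.5,-181.3,110),24,380))
E
python3 -m crank '0 0 0 0 .018 -.012 0;0 0 .5 0 0 0 0;0 0 .5 0 0 0 0' >/dev/null;python3 r.py; python3 -m crank '0 0 .5 0 0 0 0;0 0 .5 0 0 0 0;0 0 .5 0 0 0 0' >/dev/null;python3 r.py
python3 - <<'E'
from h import *
cv2.imwrite('pics/b.png',np.hstack([cv2.imread('pics/a.png'),crop(capture('side'),(463.5,-181.3,110),24,380)]))
E
```

```text
t 15.1 pos [ 464.   -181.88   81.84] q6 102.39 yaw_cw 127.97 F [ 2.2 -2.9  3.3] Ftool [ 3.6  0.9 -3.3] M [-0.605 -0.218  0.742] open 43.5 ff 30.0
t 15.4 pos [ 463.8  -181.84   81.88] q6 110.99 yaw_cw 136.57 F [ 0.6 -3.8  5.4] Ftool [ 3.2  2.1 -5.4] M [-0.823 -0.03   0.753] open 43.4 ff 30.0
```

View pics/b.png

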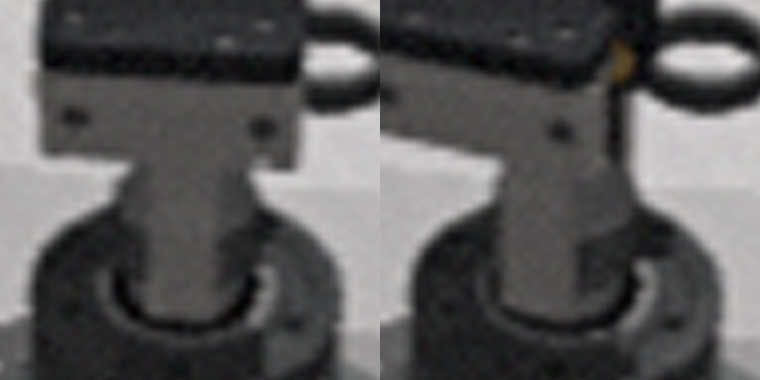

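Mz while turning is now 0.75 N·m (slip torque, against 0.1 N·m drag), so the nut is firmly bottomed. Now I unwind in small steps to find where the nut starts to follow.

```bash
python3 -m crank '0 0 0 0 0 -.012 0;0 0 0 0 0 0 0' >/dev/null;python3 r.py; python3 -m crank '0 0 -.1 0 0 0 0;0 0 0 0 0 0 0' >/dev/null;python3 r.py;python3 -m crank '0 0 -.1 0 0 0 0;0 0 0 0 0 0 0' >/dev/null;python3 r.py;python3 -m crank '0 0 -.2 0 0 0 0;0 0 0 0 0 0 0' >/dev/null;python3 r.py;python3 -m crank '0 0 -.2 0 0 0 0;0 0 0 0 0 0 0' >/dev/null;python3 r.py
```

```text
t 15.65 pos [ 463.86 -181.92   81.93] q6 110.85 yaw_cw 136.46 F [ 1.7 -4.7 -1.1] Ftool [4.6 2.1 1.1] M [-0.855 -0.089  0.376] open 43.5 ff 30.0
t 15.85 pos [ 463.86 -181.89   81.92] q6 110.31 yaw_cw 135.92 F [ 1.3 -5.6 -2.4] Ftool [4.9 3.  2.4] M [-0.853 -0.086  0.037] open 43.6 ff 30.0
t 16.05 pos [ 463.86 -181.9    81.91] q6 109.74 yaw_cw 135.35 F [ 0.3 -5.  -1.8] Ftool [3.8 3.3 1.8] M [-0.899 -0.138 -0.03 ] open 43.5 ff 30.0
t 16.25 pos [ 463.87 -181.88   81.93] q6 108.57 yaw_cw 134.19 F [ 2.  -4.8 -2.5] Ftool [4.8 2.1 2.5] M [-0.89  -0.116  0.076] open 43.5 ff 30.0
t 16.45 pos [ 463.9  -181.87   81.96] q6 107.43 yaw_cw 133.04 F [ 1.6 -4.6 -3.3] Ftool [4.3 2.3 3.3] M [-0.859 -0.126 -0.037] open 43.3 ff 30.0
```

The nut lifted off the stop at yaw ≈135.6, so the target yaw is 45.6. Remaining turn: -87.4° = -15.25 units.

```bash
python3 -m crank '0 0 -.25 .01 .005 0 0;0 0 -1 0 0 -.0012 0;0 0 -1 0 0 -.0012 0;0 0 -1 0 0 -.0012 0;0 0 -1 0 0 -.0012 0;0 0 -1 0 0 -.0012 0;0 0 -1 0 0 -.0012 0;0 0 -.5 0 0 0 0;0 0 0 0 0 0 0' >/dev/null;python3 r.py;python3 -m crank '0 0 -1 0 0 -.0012 0;0 0 -1 0 0 -.0012 0;0 0 -1 0 0 -.0012 0;0 0 -1 0 0 -.0012 0;0 0 -1 0 0 -.0012 0;0 0 -1 0 0 -.0012 0;0 0 -1 0 0 -.0012 0;0 0 -.5 0 0 0 0;0 0 -1 0 0 0 0;0 0 0 0 0 0 0;0 0 0 0 0 0 0' >/dev/null;python3 r.py
python3 - <<'E'
from h import *
a=crop(capture('side'),(463.5,-181.3,110),24,500)
cv2.imwrite('pics/d.png',a)
E
```

```text
t 17.35 pos [ 464.12 -181.49   82.29] q6 68.7 yaw_cw 94.34 F [ 2.6  4.  -1.2] Ftool [ 2.3 -4.2  1.2] M [ 0.784 -0.281  0.107] open 43.4 ff 30.0
t 18.45 pos [ 463.91 -180.88   82.63] q6 20.16 yaw_cw 45.79 F [ 1.1 10.   2.5] Ftool [ 7.7 -6.4 -2.5] M [1.553 0.049 0.075] open 43.7 ff 30.0
```

View pics/d.png

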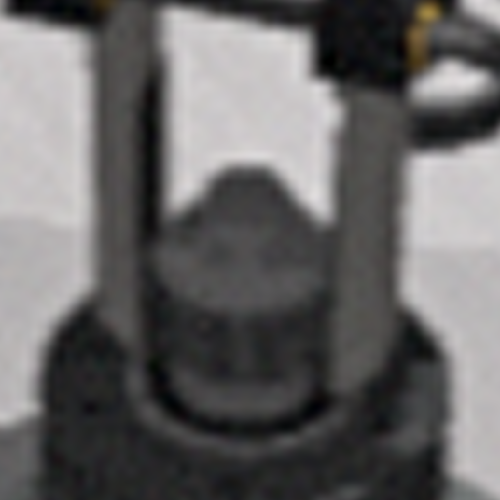

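The crop shows the nut held between both fingers, with no socket in view: it should now be at the rear left, hidden by the left finger. Yaw is 45.8 against the 45.6 target. z rose 0.7 mm, where 0.75 mm was expected for a quarter turn, though I also commanded about 0.6 mm of that. Mz is only about 0.1 N·m, far below the slip torque. Handing in.

```bash
python3 -c "
from bench import *
print(close_job())"
```

```text
the job is handed in; nothing more can be done
None
```

I screwed the nut down to its stop, backed it off about 90° by arm angle, and handed in at about 18.5 s still gripping it; the lock-screw socket was out of view at the end, so the quarter turn rests on arm angle and torque readings.

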